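# Seat the keyed ring on the lens barrel

## Robot

A 6-joint arm with a two-finger parallel gripper is mounted at the origin on the work surface. World frame = base frame: x ahead of the robot, y to its left, z up, the work surface at z = 0. Lengths are in m, angles in rad, forces in N, time in s.
With the tool pointing down it reaches from about 0.35 to 0.8 m from the base axis. Payload 7.3 kg.
Tool frame: the origin (TCP) lies at the very end of the fingers, on their centre line; the grasp point (between the pads) lies 19 mm behind it; z points along the fingers, y is the line along which they close (so a half turn about z gives the same grasp; the last joint's range is limited). The gripper opens to 85 mm and grips with 20 to 120 N. Pads are 22 mm wide; open, the fingers measure 114 mm over their backs; the gripper's body (76 mm by 85 mm) begins 54 mm behind the grasp point. The pads swing forward as they close: fully open they stand 13 mm farther back than shut.
Start: joints at [1.162, 0.342, 1.524, -0, 1.275, -0.146], TCP at [0.136, 0.507, 0.198] pointing down, gripper open.
Joint ranges: [-2.53, 2.53], [-0.77, 2.02], [0.04, 2.7], [-1, 4.14], [0.28, 2.66], [-3.11, 3.11]. Speed limits (rad/s): [2.57, 2.57, 3.14, 3.14, 3.14, 3.14].

## Interface

Orientations are given as a unit quaternion [w, x, y, z].
In Python, from workcell import * gives the robot as it stands.
- The arm moves only by the tool move_arm, never from a script. Its argument "series" is one flat list of numbers, 6 for each row, row after row: the shift along the tool's x, y, z scaled (see below), then the turn, a rotation vector about the tool's x, y, z scaled (see below). In form: [tx, ty, tz, rx, ry, rz, tx, ty, tz, rx, ry, rz, ...]. A call has exactly 5 rows; each row shifts and turns the commanded pose from where the row before left it, along the tool's axes as they then stand; what a row does not reach is not made up. The controller multiplies each number of a shift by 0.03 m and each number of a turn by 0.12 rad. A row lasts 1/8 s, in which the tool goes at most 62.5 mm and 10.7 degrees, less where a joint would pass 70% of its speed; a pose out of reach is approached as far as the arm can. A call with a number of a shift or a turn outside -1 to 1 is refused whole. A call with a gripper value outside its range is refused whole. "jaw" is the opening, from -1 (shut) to 1 (fully open), set as the call begins (left out, the last holds). The fingers move at their own pace and stop on an object; "squeeze" is the grip in N (left out, the last holds). Time passes only in rows, so rows that do not move let the fingers close, or fill a call up. It gives the time, the measured TCP pose, the force, the opening and the grip force at its end, in the units of the state.
- get_state(): the state, without advancing time (a new reading comes with each control period).
- camera(name): name is "scene" or "side" or "wrist"; returns a dict with "color" (420x560x3 uint8, red, green, blue), "range_z" (420x560 float32, m along the optical axis (not along the pixel's ray), 0 where there is no reading), "intrinsics" (3x3 intrinsics, pixels), "R" (3x3) and "t" (3): a world point X has camera coordinates R X + t. Camera axes: x right, y down, z forward; pixel columns grow to the right and rows downward; lengths in m; the calibration is good to about 2 mm. A picture is of the moment at which its call begins.
- close_job(): hands the job in; it is judged then, once.
The state is a dict: "time": time; "q": joint angles; "joint_vel": joint speeds; "effort": joint torques, N m; "ee_pos": TCP position; "eef_rot": TCP orientation; "ft_force": force on the tool from outside, world axes, zero at the start; "wrist_torque": the same for the moment, N m; "finger_gap": finger opening in m; "grip_force": force on a finger pad.
Only numpy, scipy, OpenCV 4.12 (cv2) and the standard library are available. Lean on these libraries where they do the work, as an engineer would, in place of code of your own. Each camera call takes 0.05 s, during which the arm holds its last target. There are 200 camera calls.

## Task

A loose keyed metal ring lies raised and out of line on top of the lens barrel clamped in the stand. Push the ring's upright thumb fin round with a fingertip until the notch in the ring's rim stands over the pin on the barrel, then press the ring straight down until it is fully home and level on the barrel. Do not grip the ring or lift it off the barrel, and leave everything else on the bench where it is.

Things in the scene. Friction and masses are not known exactly. Their poses are not given: they have to be found in the camera images.
- barrel: Upright black lens barrel in a round dark steel stand (136 mm wide), fixed. Origin: centre of the underside, at bench height; z is its axis, +x points to the pin. On top: brass flange 106 mm wide, its face (the seat) 53 mm above the bench, with a 22 mm wide ear out to 72 mm from the axis on the pin's side; a glass-topped hub 34 mm wide stands 20 mm above the seat (top at 73 mm), in the ring's bore.
- barrel_pin (a point): Tip of the upright steel pin in the root of the ear: 10 mm across, tip tapered to 5 mm, 7 mm high above the seat (tip 60 mm above the bench), 48 mm from the barrel's axis along its +x. From above its outer half shows beyond the ring's rim.
- collar (a joint): Grey friction collar 80 mm wide under the ring, sliding down the hub, in m: 0 = up, as at the start (top 61 mm above the bench), positive = down; at 0.008 its top is level with the seat. About 6 N pushes it down; no spring, it stays where left. It carries the ring 1 mm above the pin's tip; unless the notch is over the pin, the pin stops the ring after that 1 mm.
- ring: Loose aluminium ring (about 0.16 kg), 96 mm wide, bore 36 mm, 12 mm thick, flat on the collar around the hub (1 mm play), free to turn either way. Origin: centre of its underside, 61 mm above the bench at the start, 53 mm when home. +x points to its notch, -x to its thumb fin: aligned when its +x points as the barrel's +x. Starts at least 0.7 rad out of line.
- ring_notch (a point): Middle of the mouth of the ring's single rim notch, on its upper face, 48 mm from the ring's centre along its +x. The notch is 14 mm wide, reaches 6.5 mm in from the rim and goes right through.
- ring_fin (a point): Centre of the top of the ring's upright black thumb fin, a straight rib that runs radially from 23 to 47 mm from the ring's centre along its -x, opposite the notch: 24 mm long, 8 mm thick, 14 mm high above the ring's upper face; this point is 35 mm from the centre. Pushed on its flat side by a fingertip it turns the ring.
- bottle: Bystander: loose small red plastic bottle, 34 mm across, 75 mm high, near the stand. Origin under its middle.
- cap: Bystander: loose black lens cap, 60 mm across, 11 mm high, near the stand. Origin under its middle.
- retainer: Bystander: loose thin brass ring, 44 mm across, 6 mm high, near the stand. Origin under its middle.
- lens: Bystander: loose black lens group, 72 mm across, 60 mm high, towards the left of the bench. Origin under its middle.
- blower: Bystander: loose dark rubber blower standing on end, 54 mm across, 100 mm high, towards the right. Origin under its middle.
- driver: Bystander: loose screwdriver, 170 mm long, lying to the left beyond the stand. Its handle is to its own -x.
- pad: Bystander: loose yellow foam-look pad, 90 x 70 x 12 mm, to the right beyond the stand. Origin under its middle.

How it is judged:
On the way, in this order (a step that is already met when the one before it is completed fails the run):
1. the ring has been turned until its notch is over the pin (within 6 mm) (horizontal distance between ring_notch and barrel_pin below 0.006 m).
2. the ring has been pressed home over the pin (z of ring in the frame of barrel below 0.0548 m and angle between ring's own z axis and vertical below 0.04 rad and horizontal distance between ring_notch and barrel_pin below 0.005 m), for 0.2 s.
At the end, for the whole second after the job is handed in: The ring lies home on the seat: its underside within 1.8 mm of the seat, tilted by less than 0.04 rad, its notch within 5 mm of the pin, at rest (all of step 2 and linear speed of ring below 0.02 m/s and angular speed of ring below 0.1 rad/s); the robot touches nothing.
It fails at once if the ring is lifted more than 5 mm above where it started, or taken off the hub (z of ring in the frame of barrel above 0.066 m or horizontal distance between ring and barrel above 0.008 m).
It fails at once if the ring is gripped: fingers and ring press on one another with over 35 N while the ring is still up on the raised collar (contact force between the fingers and ring above 35 N and z of ring in the frame of barrel above 0.0605 m).
It fails at once if a bystander is moved more than 20 mm (distance of any of bottle, cap, retainer, lens, blower, driver, pad from where it was at the start of the episode above 0.02 m).
It also fails if it takes over 45 s, if anything falls off the work surface, if the arm or the gripper's body presses on something with over 40 N, if the wrist force passes 120 N, or if a joint passes its speed limit or range.

## Working session

There is one attempt and no reset: what is moved stays moved. The work goes in short steps, Python scripts to look and compute and a tool call to move; the robot and the scene stay as the last step left them, time stands still between calls to the robot, and variables do not carry over. Pictures are saved under pics/ and viewed, at most 10 in all, crops included, and the job is handed in when it is done.

Besides the shell and the picture viewer there is one more tool, called after "Emit:" as name(argument=value, ...) on one line, values as JSON. move_arm: Moves the arm, as the interface text tells. Its arguments: {"type":"object","properties":{"series":{"type":"array"},"jaw":{"type":"number"},"squeeze":{"type":"number"}},"required":["series"]}

```bash
mkdir -p pics; cat > h.py <<'E'
from workcell import *
import numpy as np, cv2
def save(c,name,crop=None,s=1):
    im=c["color"][:,:,::-1]
    if crop: x0,y0,x1,y1=crop; im=im[y0:y1,x0:x1]
    cv2.imwrite("pics/"+name,cv2.resize(im,None,fx=s,fy=s,interpolation=cv2.INTER_CUBIC))
def atz(c,u,v,z):
    d=c["R"].T@np.linalg.inv(c["intrinsics"])@np.array([u,v,1.]); o=-c["R"].T@c["t"]
    return o+d*(z-o[2])/d[2]
def pt(c,u,v):
    Z=c["range_z"][int(v),int(u)]
    return c["R"].T@(np.linalg.inv(c["intrinsics"])@np.array([u,v,1.])*Z-c["t"])
E
python3 - <<'E'
from h import *
import pickle
a=camera("scene");b=camera("side")
pickle.dump((a,b),open("c0.pkl","wb"))
im=np.hstack([a["color"],b["color"]])[:,:,::-1]
cv2.imwrite("pics/a.png",cv2.resize(im,(800,300),interpolation=cv2.INTER_AREA))
print(get_state())
for c in(a,b): print(-c["R"].T@c["t"])
E
```

```text
{'time': 0.1, 'q': array([ 1.16198653e+00,  3.42664958e-01,  1.52486289e+00, -3.81829280e-06,
        1.27538522e+00, -1.46024290e-01]), 'joint_vel': array([ 0.00054711, -0.00238039, -0.00270811,  0.00068945,  0.00210703,
        0.00104871]), 'effort': array([ 2.63376860e-03, -4.34448874e+01, -2.46494222e+01, -1.03931820e-04,
        4.78118731e-03,  2.27273023e-05]), 'ee_pos': array([0.13622379, 0.50663671, 0.19740975]), 'eef_rot': array([-1.79057528e-04,  1.31014437e-01,  9.91380241e-01, -6.35469482e-04]), 'ft_force': array([0.03790859, 0.41307342, 0.02981449]), 'wrist_torque': array([-0.01479083, -0.02164343, -0.02184878]), 'grip_force': 0.0, 'finger_gap': 0.0852775911146942}
[1.43118209 0.12791063 0.61336576]
[ 0.02235519 -0.48712151  0.60487904]
```

View pics/a.png

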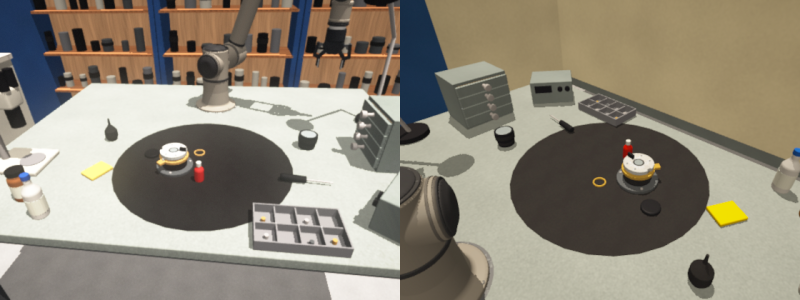

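The barrel shows at about (242,217) in the scene picture and (333,238) in the side one; the bottle is close beside it. Enlarging both.

```bash
python3 - <<'E'
from h import *
import pickle
a,b=pickle.load(open("c0.pkl","rb"))
p=[cv2.resize(c["color"][y:y+80,x:x+80],(400,400),interpolation=cv2.INTER_CUBIC) for c,x,y in((a,205,185),(b,293,195))]
cv2.imwrite("pics/b.png",np.hstack(p)[:,:,::-1])
print(atz(a,242,210,.073),atz(b,333,227,.073))
print(pt(a,242,210),pt(b,333,227))
E
```

```text
[ 0.58929155 -0.09994596  0.073     ] [ 0.58802822 -0.09616395  0.073     ]
[ 0.594934   -0.09841884  0.07662159] [ 0.58556478 -0.09786653  0.07531628]
```

View pics/b.png

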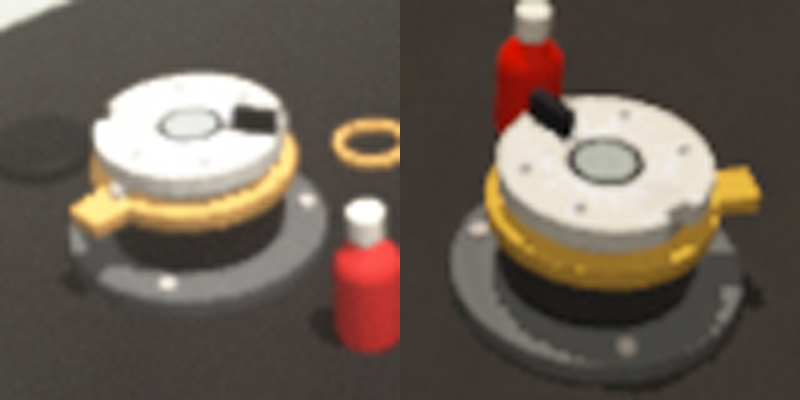

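In the enlarged scene crop (left) the hub's glass is at (190,124), the fin at about (255,117) and the ear's tip at (90,213). In the side crop (right) the hub is at (205,162), the fin's top at (552-400,108), the notch at (683-400,213) and the ear's end at (750-400,187).

```bash
python3 - <<'E'
from h import *
import pickle
a,b=pickle.load(open("c0.pkl","rb"))
A=lambda u,v,z:atz(a,205+u/5,185+v/5,z)
B=lambda u,v,z:atz(b,293+u/5,195+v/5,z)
def tri(pa,pb):
    M=[];r=[]
    for c,(u,v) in((a,(205+pa[0]/5,185+pa[1]/5)),(b,(293+pb[0]/5,195+pb[1]/5))):
        P=c["intrinsics"]@np.c_[c["R"],c["t"]]
        for k,w in((0,u),(1,v)): M.append(P[k,:3]-w*P[2,:3]); r.append(w*P[2,3]-P[k,3])
    return np.linalg.lstsq(np.array(M),np.array(r),rcond=None)[0]
h=tri((190,124),(205,162)); f=tri((255,110),(152,108)); 
print("hub",h,"fin",f)
ea=A(90,213,.053);eb=B(352,187,.053);print("ear",ea,eb,"notch",B(283,213,.073),A(105,113,.073))
for n,p in(("fin",f),("earA",ea),("earB",eb),("notchB",B(283,213,.073))):
    d=p-h;print(n,np.arctan2(d[1],d[0]),np.hypot(*d[:2]))
print("bottle",pt(a,205+365/5,185+280/5),"B",pt(b,293+130/5,195+90/5))
print("cap",pt(a,205+35/5,185+148/5),"ret",pt(a,205+340/5,185+150/5))
E
```

```text
hub [ 0.58842504 -0.09803258  0.07293485] fin [ 0.59105877 -0.06365756  0.08443575]
ear [ 0.64278078 -0.13795775  0.053     ] [ 0.64169597 -0.14393327  0.053     ] notch [ 0.58348545 -0.14508498  0.073     ] [ 0.58137603 -0.14381558  0.073     ]
fin 1.4943279325214547 0.034475762273276075
earA -0.6335176822809545 0.06744306159966444
earB -0.711216513940817 0.07031832039105083
notchB -1.675393849792076 0.047310972253904786
bottle [0.67573211 0.00396075 0.0457259 ] B [ 0.59149478 -0.05155035  0.08758395]
cap [ 0.52326961 -0.20527579  0.01068773] ret [ 0.50669043 -0.03489813  0.00816839]
```

Hub (0.588,-0.098), with its height checking out at 0.073. The ear is at about -0.69 rad, the notch at about -1.66 and the fin at about 1.49, so the ring needs about +0.97 rad (CCW). I'll shut the jaw and travel to the fin's +x side.

Emit:
move_arm(series=[-1, -0.67, 0, 0, 0, 0, -1, -0.67, 0, 0, 0, 0, -1, -0.67, 0, 0, 0, 0, -1, -0.67, 0, 0, 0, 0, -1, -0.67, 0, 0, 0, 0], jaw=-1)

```text
time: 0.72
ee_pos: [0.2556, 0.3699, 0.1978]
eef_rot: [-0.0, 0.131, 0.991, -0.0]
ft_force: [-0.1, -1.0, -0.1]
finger_gap: 0.0001
grip_force: 0.0
```

Emit:
move_arm(series=[-1, -0.67, 0, 0, 0, 0, -1, -0.67, 0, 0, 0, 0, -1, -0.67, 0, 0, 0, 0, -1, -0.67, 0, 0, 0, 0, -1, -0.67, 0, 0, 0, 0])

```text
time: 1.35
ee_pos: [0.3743, 0.2339, 0.1978]
eef_rot: [-0.0, 0.131, 0.991, -0.0]
ft_force: [-0.2, 0.0, 0.1]
finger_gap: -0.0004
grip_force: 0.0
```

Emit:
move_arm(series=[-1, -0.67, 0, 0, 0, 0, -1, -0.67, 0, 0, 0, 0, -1, -0.67, 0, 0, 0, 0, -1, -0.67, 0, 0, 0, 0, -1, -0.67, 0, 0, 0, 0])

```text
time: 1.98
ee_pos: [0.493, 0.098, 0.1976]
eef_rot: [-0.0, 0.131, 0.991, 0.0]
ft_force: [0.5, 1.2, 0.3]
finger_gap: 0.0002
grip_force: 0.0
```

Emit:
move_arm(series=[-1, -0.67, 0, 0, 0, 0, -1, -0.67, 0, 0, 0, 0, -1, -0.67, 0, 0, 0, 0, -1, -0.67, 0, 0, 0, 0, -1, -0.67, 0, 0, 0, 0])

```text
time: 2.6
ee_pos: [0.6118, -0.038, 0.1975]
eef_rot: [-0.0, 0.131, 0.991, 0.0]
ft_force: [0.7, 0.2, 0.4]
finger_gap: 0.0001
grip_force: 0.0
```

Emit:
move_arm(series=[0, 0, 0, 0, 0, 1, 0, 0, 0, 0, 0, 1, 0, 0, 0, 0, 0, 1, 0, 0, 0, 0, 0, 1, 0, 0, 0, 0, 0, 1])

```text
time: 3.22
ee_pos: [0.6111, -0.037, 0.1974]
eef_rot: [-0.001, 0.42, 0.908, -0.0]
ft_force: [0.0, -0.1, -0.3]
finger_gap: 0.0003
grip_force: 0.0
```

Emit:
move_arm(series=[0, 0, 0, 0, 0, 1, 0, 0, 0, 0, 0, 1, 0, 0, 0, 0, 0, 1, 0, 0, 0, 0, 0, 1, 0, 0, 0, 0, 0, 1])

```text
time: 3.85
ee_pos: [0.6111, -0.037, 0.1974]
eef_rot: [-0.001, 0.669, 0.743, -0.0]
ft_force: [0.5, -0.3, 0.3]
finger_gap: 0.0003
grip_force: 0.0
```

```bash
python3 - <<'E'
from h import *
import pickle
w=camera("wrist"); pickle.dump(w,open("w1.pkl","wb")); save(w,"w1.png",None,1.4)
print(-w["R"].T@w["t"])
E
```

```text
[0.60437559 0.03528102 0.37427394]
```

View pics/w1.png

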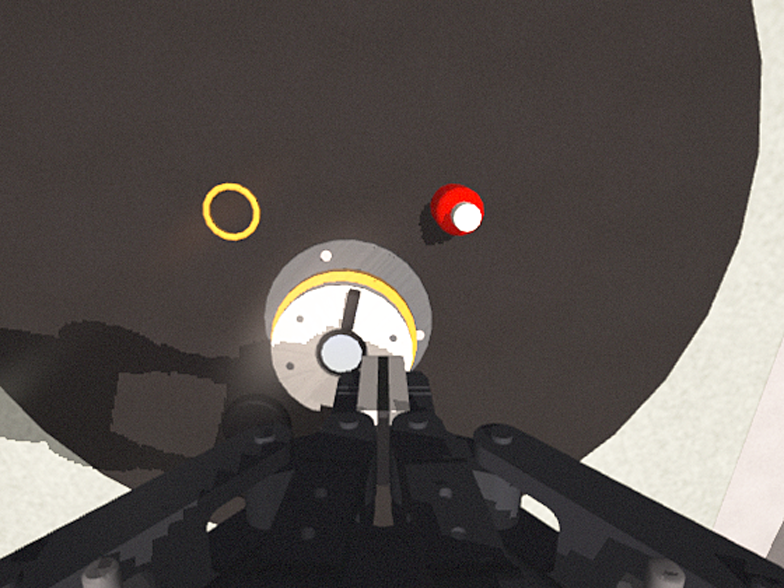

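The wrist view shows the hub at (343,353), the fin from (354,291) to (347,333), and shut fingertips from column 360 to 407 at row 357, all in displayed pixels (1.4x). The bottle is well clear.

```bash
python3 - <<'E'
from h import *
import pickle
w=pickle.load(open("w1.pkl","rb"))
P=lambda u,v,z:atz(w,u/1.4,v/1.4,z)
h=P(343,353,.073);print("hub",h)
o=P(354,291,.087);i=P(347.5,332,.087);print("fin",o,i)
m=(o+i)/2
for p in(o,i,m):
    d=p-h;print(np.arctan2(d[1],d[0]),np.hypot(*d[:2]))
print("tip",P(360,357,.1974),P(407,357,.1974),P(383,357,.1974))
print("bottle",P(465,217,.075),"stand",P(349,318,.01))
E
```

```text
hub [ 0.59079162 -0.09837703  0.073     ]
fin [ 0.59490191 -0.04939152  0.087     ] [ 0.5931285  -0.07724698  0.087     ]
1.4870840632089604 0.049157650186398394
1.4606489650529457 0.021258881005045308
1.4791035152859864 0.03520567291253529
tip [ 0.60336141 -0.04421371  0.1974    ] [ 0.62221412 -0.04223441  0.1974    ] [ 0.61258776 -0.04324506  0.1974    ]
bottle [0.65937966 0.00233161 0.075     ] stand [ 0.59031497 -0.09520254  0.01      ]
```

Emit:
move_arm(series=[0, 0, 0, 0, 0, 0.85, 0, 0, 0, 0, 0, 0.82, -0.8, 0.35, 0.9, 0, 0, 0, 0, 0, 1, 0, 0, 0, 0, 0, 1, 0, 0, 0])

```text
time: 4.53
ee_pos: [0.6193, -0.0622, 0.1097]
eef_rot: [-0.0, 0.739, 0.674, -0.0]
ft_force: [0.4, -0.5, 1.4]
finger_gap: -0.0001
grip_force: 0.0
```

Emit:
move_arm(series=[0, 0, 0.6, 0, 0, 0, 0, 0, 0.46, 0, 0, 0, 0, 0, 0, 0, 0, 0, 0, 0, 0, 0, 0, 0, 0, 0, 0, 0, 0, 0])

```text
time: 5.15
ee_pos: [0.6202, -0.062, 0.0802]
eef_rot: [0.001, 0.739, 0.674, 0.001]
ft_force: [0.3, 0.2, 0.1]
finger_gap: -0.0001
grip_force: 0.0
```

```bash
python3 - <<'E'
from h import *
s=get_state();q=s["eef_rot"];print(s["ee_pos"],2*np.arctan2(q[2],q[1]),s["q"],s["ft_force"])
w=camera("wrist"); save(w,"w2.png",(150,140,400,320),3)
E
```

```text
[ 0.62017195 -0.06203509  0.0801968 ] 1.4786575649273408 [-2.22612683e-01  6.24676862e-01  1.39464398e+00  5.24602400e-05
  1.12044907e+00 -1.30496713e-01] [0.27772724 0.20901079 0.13128453]
```

View pics/w2.png

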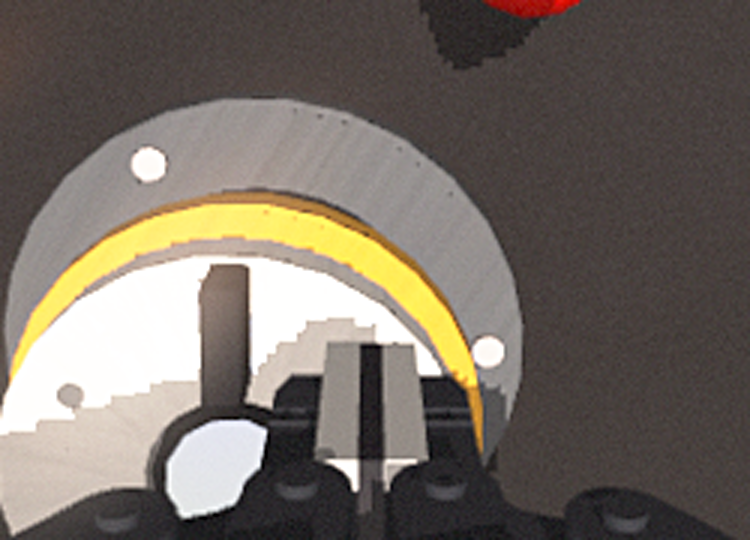

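The fingertip stands about 5–14 mm clear of the fin's +x side: fin edge at column 248, finger block at 275 and tip at 325. I'll move slightly outward and approach until contact.

Emit:
move_arm(series=[0.2, 0, 0.06, 0, 0, 0, 0, -0.1, 0, 0, 0, 0, 0, -0.1, 0, 0, 0, 0, 0, -0.05, 0, 0, 0, 0, 0, 0, 0, 0, 0, 0])

```text
time: 5.82
ee_pos: [0.6126, -0.0553, 0.0775]
eef_rot: [-0.0, 0.739, 0.674, 0.0]
ft_force: [0.3, 0.3, 0.0]
finger_gap: -0.0008
grip_force: 0.0
```

Emit:
move_arm(series=[0, -0.07, 0, 0, 0, 0, 0, -0.07, 0, 0, 0, 0, 0, -0.07, 0, 0, 0, 0, 0, 0, 0, 0, 0, 0, 0, 0, 0, 0, 0, 0])

```text
time: 6.45
ee_pos: [0.6065, -0.0547, 0.0774]
eef_rot: [0.0, 0.739, 0.674, 0.0]
ft_force: [0.1, -0.4, 0.6]
finger_gap: 0.0002
grip_force: 0.0
```

```bash
python3 - <<'E'
from h import *
s=get_state();q=s["eef_rot"];print(s["ee_pos"],2*np.arctan2(q[2],q[1]),s["ft_force"])
w=camera("wrist"); save(w,"w3.png",(150,140,400,320),3)
E
```

```text
[ 0.60645682 -0.05468379  0.07743143] 1.4784315021218837 [ 0.0508798  -0.42991138  0.64796824]
```

View pics/w3.png

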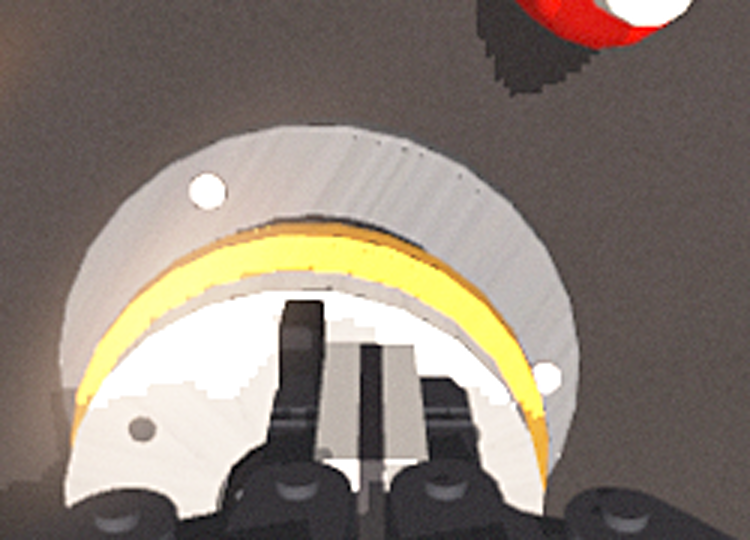

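The tip is now right against the fin's side (column 325). Next I push it round on an arc about the hub.

Emit:
move_arm(series=[0.042, -0.143, 0, 0, 0, -0.833, 0.042, -0.143, 0, 0, 0, -0.833, 0.042, -0.143, 0, 0, 0, -0.833, 0.042, -0.143, 0, 0, 0, -0.833, 0.042, -0.143, 0, 0, 0, -0.833])

```text
time: 7.12
ee_pos: [0.5846, -0.0507, 0.0774]
eef_rot: [0.0, 0.548, 0.836, 0.0]
ft_force: [-0.4, 0.0, 0.5]
finger_gap: 0.0001
grip_force: 0.0
```

Emit:
move_arm(series=[0.042, -0.143, 0, 0, 0, -0.833, 0.042, -0.143, 0, 0, 0, -0.833, 0.042, -0.143, 0, 0, 0, -0.833, 0, 0, 0, 0, 0, 0, 0, 0, 0, 0, 0, 0])

```text
time: 7.75
ee_pos: [0.5718, -0.0537, 0.0775]
eef_rot: [0.0, 0.419, 0.908, 0.0]
ft_force: [-0.0, 1.0, -0.6]
finger_gap: -0.0
grip_force: 0.0
```

```bash
python3 - <<'E'
from h import *
import pickle
s=get_state();q=s["eef_rot"];print(s["ee_pos"],2*np.arctan2(q[2],q[1]),s["ft_force"],s["q"][5])
a=camera("scene");b=camera("side");pickle.dump((a,b),open("c1.pkl","wb"))
p=[cv2.resize(c["color"][y:y+80,x:x+80],(400,400),interpolation=cv2.INTER_CUBIC) for c,x,y in((a,205,185),(b,293,195))]
cv2.imwrite("pics/d.png",np.hstack(p)[:,:,::-1])
E
```

```text
[ 0.57181101 -0.05368144  0.07745725] 2.276139571169299 [-0.02934658  0.95780279 -0.56638704] -0.9325311440067287
```

View pics/d.png

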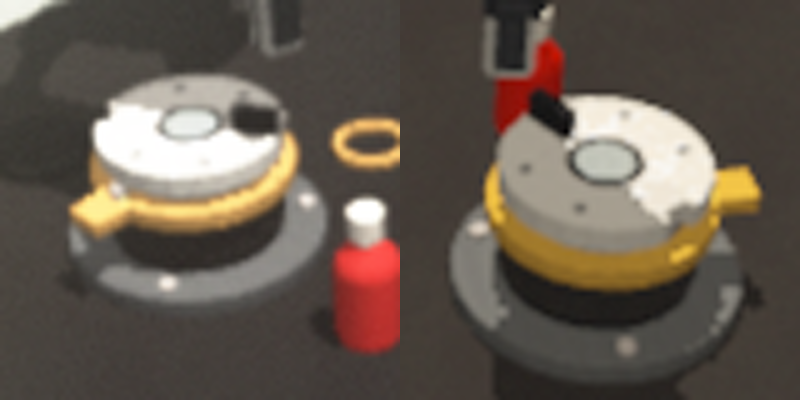

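The ring has not turned: the fin is still at (255,118) in the scene crop. The fingertip seems higher than the state says, so I'll check where its tip really is.

```bash
python3 - <<'E'
from h import *
import pickle
a,b=pickle.load(open("c1.pkl","rb"))
s=get_state()
X=s["ee_pos"]
for c,x,y in((a,205,185),(b,293,195)):
    k=c["intrinsics"]@(c["R"]@X+c["t"]);k/=k[2];print("TCP px",k[:2],"crop",(k[0]-x)*5,(k[1]-y)*5)
M=[];r=[]
for c,(u,v) in((a,(205+280/5,185+48/5)),(b,(293+107/5,195+75/5))):
    P=c["intrinsics"]@np.c_[c["R"],c["t"]]
    for k,w in((0,u),(1,v)): M.append(P[k,:3]-w*P[2,:3]); r.append(w*P[2,3]-P[k,3])
x,res,*_=np.linalg.lstsq(np.array(M),np.array(r),rcond=None);print("tri tip",x,res)
for c,u,v in((a,261,193),(b,314,209)): print(pt(c,u,v))
w=camera("wrist")
for u,v in((265,262),(282,262),(265,275),(282,275)): print("wrist",pt(w,u,v))
E
```

```text
TCP px [260.97005114 205.75293846] crop 279.8502557137442 103.76469232095971
TCP px [313.9316872  220.65623738] crop 104.65843600054285 128.28118692035744
tri tip [ 0.56985147 -0.05323483  0.10877266] [0.48532175]
[ 0.58238835 -0.04921927  0.12138984]
[ 0.56809456 -0.0548519   0.11245538]
wrist [ 0.5624402  -0.04685246  0.12480195]
wrist [ 0.56790704 -0.04235529  0.12453619]
wrist [ 0.56288542 -0.04699796  0.13558136]
wrist [ 0.5672847  -0.04212158  0.13723511]
```

Triangulated, the tip stands at z≈0.109. That is about 31 mm above the reported TCP (0.0775), which agrees with no contact force and an unmoved ring; xy agrees within 2 mm. I'll go back along the arc, sideways clear of the fin, and then lower by the measured offset.

Emit:
move_arm(series=[0, 0, 0, 0, 0, 0.833, -0.042, 0.143, 0, 0, 0, 0.833, -0.042, 0.143, 0, 0, 0, 0.833, -0.042, 0.143, 0, 0, 0, 0.833, -0.042, 0.143, 0, 0, 0, 0.833])

```text
time: 8.52
ee_pos: [0.5893, -0.0506, 0.0773]
eef_rot: [-0.0, 0.632, 0.775, 0.0]
ft_force: [-0.4, 0.2, 0.2]
finger_gap: -0.0001
grip_force: 0.0
```

Emit:
move_arm(series=[-0.042, 0.143, 0, 0, 0, 0.833, -0.042, 0.143, 0, 0, 0, 0.833, -0.042, 0.143, 0, 0, 0, 0.833, -0.042, 0.143, 0, 0, 0, 0, 0, 0.4, 0, 0, 0, 0])

```text
time: 9.15
ee_pos: [0.6183, -0.0558, 0.0774]
eef_rot: [-0.0, 0.738, 0.674, -0.0]
ft_force: [-0.0, 0.3, 0.1]
finger_gap: -0.0002
grip_force: 0.0
```

Emit:
move_arm(series=[0, 0, 0.3, 0, 0, 0, 0, 0, 0.3, 0, 0, 0, 0, 0, 0.2, 0, 0, 0, 0, 0, 0, 0, 0, 0, 0, 0, 0, 0, 0, 0])

```text
time: 9.78
ee_pos: [0.6184, -0.0558, 0.0536]
eef_rot: [0.0, 0.739, 0.674, 0.0]
ft_force: [0.1, -0.0, -0.3]
finger_gap: -0.0001
grip_force: 0.0
```

```bash
python3 - <<'E'
from h import *
import pickle
s=get_state();q=s["eef_rot"];print(s["ee_pos"],2*np.arctan2(q[2],q[1]),s["ft_force"],s["q"][5])
a=camera("scene");b=camera("side");pickle.dump((a,b),open("c2.pkl","wb"))
p=[cv2.resize(c["color"][y:y+80,x:x+80],(400,400),interpolation=cv2.INTER_CUBIC) for c,x,y in((a,205,185),(b,293,195))]
cv2.imwrite("pics/e.png",np.hstack(p)[:,:,::-1])
E
```

```text
[ 0.6184452  -0.05580823  0.05360084] 1.4784852259122014 [ 0.13338053 -0.037025   -0.3274784 ] -0.12115827616629868
```

View pics/e.png

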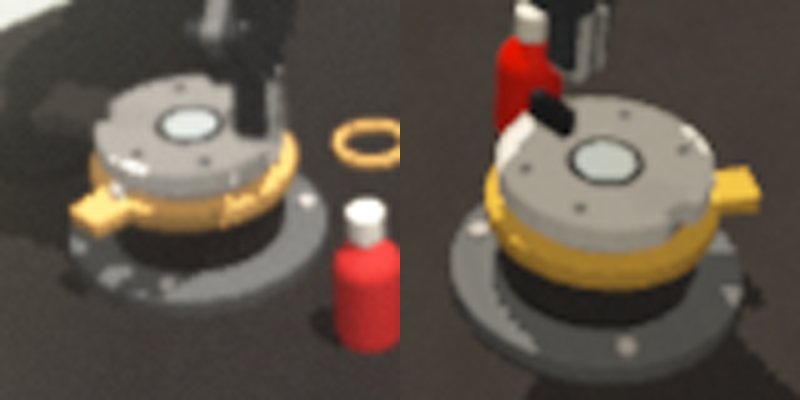

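The tip is now just above the ring's top to the +x side of the fin (side crop about (580-400,80)); no contact force. Lowering a bit more, then pushing sideways.

Emit:
move_arm(series=[0, 0, 0.1, 0, 0, 0, 0, 0, 0.1, 0, 0, 0, 0, -0.1, 0, 0, 0, 0, 0, -0.1, 0, 0, 0, 0, 0, 0, 0, 0, 0, 0])

```text
time: 10.5
ee_pos: [0.6121, -0.0552, 0.0475]
eef_rot: [-0.0, 0.739, 0.674, 0.0]
ft_force: [-0.8, 0.3, 0.8]
finger_gap: -0.0002
grip_force: 0.0
```

Emit:
move_arm(series=[0, -0.07, 0, 0, 0, 0, 0, -0.07, 0, 0, 0, 0, 0, -0.07, 0, 0, 0, 0, 0, 0, 0, 0, 0, 0, 0, 0, 0, 0, 0, 0])

```text
time: 11.12
ee_pos: [0.6062, -0.0547, 0.0474]
eef_rot: [0.0, 0.739, 0.674, 0.0]
ft_force: [-1.6, 0.3, 0.1]
finger_gap: 0.0
grip_force: 0.0
```

```bash
cat > fin.py <<'E'
from h import *
s=get_state();q=s["eef_rot"];print(s["time"],s["ee_pos"],2*np.arctan2(q[2],q[1]),s["ft_force"],s["q"][5])
b=camera("side")
print("side fin dark centroid:")
im=b["color"].astype(int)[195:275,293:373]
g=im.sum(2)
# dark pixels enclosed in ring top ellipse
yy,xx=np.mgrid[0:80,0:80]
m=(g<170)&(((xx-41)/23)**2+((yy-32)/15)**2<1.4)
print(m.sum(), xx[m].mean()*5,yy[m].mean()*5)
E
python3 fin.py
```

```text
11.125 [ 0.60616771 -0.05466671  0.04742208] 1.478377519792171 [-1.57460948  0.30228912  0.06605202] -0.12350130381042425
side fin dark centroid:
65 142.46153846153845 106.84615384615384
```

Emit:
move_arm(series=[0.042, -0.143, 0, 0, 0, -0.833, 0.042, -0.143, 0, 0, 0, -0.833, 0.042, -0.143, 0, 0, 0, -0.833, 0.042, -0.143, 0, 0, 0, -0.833, 0, 0, 0, 0, 0, 0])

```text
time: 11.8
ee_pos: [0.5887, -0.0506, 0.0475]
eef_rot: [-0.0, 0.591, 0.807, 0.0]
ft_force: [-1.1, 0.4, 0.3]
finger_gap: 0.0002
grip_force: 0.0
```

```bash
cat >> fin.py <<'E'
cv2.imwrite("pics/f%d.png"%(s["time"]*100),cv2.resize(b["color"][185:285,283:383],(500,500),interpolation=cv2.INTER_CUBIC)[:,:,::-1])
E
python3 fin.py; ls pics
```

```text
11.8 [ 0.58871754 -0.05060328  0.04745894] 1.8773392027601996 [-1.13779598  0.37396692  0.30301077] -0.522077140645287
side fin dark centroid:
76 130.13157894736844 119.53947368421053
a.png
b.png
d.png
e.png
f1180.png
w1.png
w2.png
w3.png
```

Emit:
move_arm(series=[0.042, -0.143, 0, 0, 0, -0.833, 0.042, -0.143, 0, 0, 0, -0.833, 0.042, -0.143, 0, 0, 0, -0.833, 0.042, -0.143, 0, 0, 0, -0.833, 0, 0, 0, 0, 0, 0])

```text
time: 12.48
ee_pos: [0.5713, -0.0537, 0.0474]
eef_rot: [-0.0, 0.42, 0.908, 0.0]
ft_force: [0.0, 0.0, 0.9]
finger_gap: 0.0003
grip_force: 0.0
```

```bash
cat >> fin.py <<'E'
import pickle
a=camera("scene");pickle.dump((a,b),open("c%d.pkl"%(s["time"]*100),"wb"))
p=[cv2.resize(c["color"][y:y+80,x:x+80],(400,400),interpolation=cv2.INTER_CUBIC) for c,x,y in((a,205,185),(b,293,195))]
cv2.imwrite("pics/g%d.png"%(s["time"]*100),np.hstack(p)[:,:,::-1])
E
python3 fin.py; cp pics/g12*.png pics/g.png; ls pics
```

```text
12.475 [ 0.57132633 -0.05374268  0.04742865] 2.275467222147831 [0.01484922 0.00639847 0.89714326] -0.9321133388967663
side fin dark centroid:
93 124.08602150537634 127.04301075268818
a.png
b.png
d.png
e.png
f1180.png
f1247.png
g.png
g1247.png
w1.png
w2.png
w3.png
```

View pics/g.png

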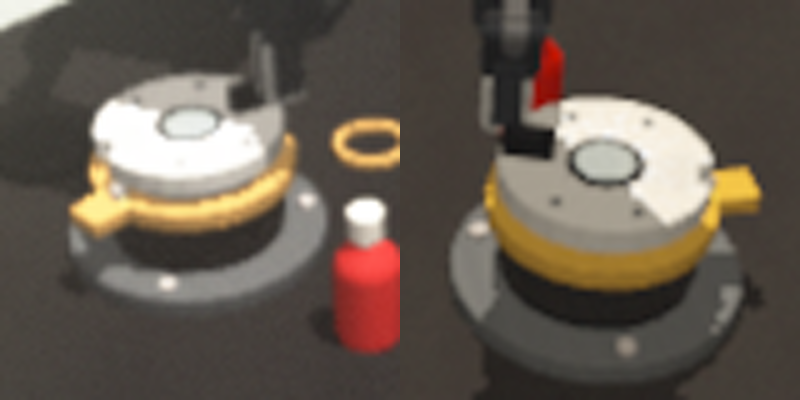

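The ring is turning: the fin is now left of the hub in the side crop, and the notch is at about (710-400,175), almost at the ear. Next I measure the turn from the dots on the ring's face.

```bash
python3 - <<'E'
from h import *
import pickle
a,b=pickle.load(open("c1247.pkl","rb"))
B=lambda u,v,z:atz(b,293+u/5,195+v/5,z)
A=lambda u,v,z:atz(a,205+u/5,185+v/5,z)
h=B(205,162,.073)
def an(p,h=h): d=p-h; return round(np.arctan2(d[1],d[0]),3),round(np.hypot(*d[:2]),4)
for n,l in(("init",[(225,114),(284,150),(180,207),(125,168)]),("now",[(172,117),(248,122),(238,211),(156,200)])):
    print(n,[an(B(*p,.073)) for p in l])
print("notch init",an(B(283,213,.073)),"now",an(B(310,175,.073)))
ha=A(190,124,.073)
print("A init dots",[an(A(*p,.073),ha) for p in((180,88),(205,161))],"now",[an(A(*p,.073),ha) for p in((200,86),(108,160),(248,143))])
for u in((352,187),(335,172),(360,200),(340,208)): print("ear",an(B(*u,.053)))
for u in((75,210),(105,232),(90,213)): print("earA",an(A(*u,.053),ha))
E
```

```text
init [(np.float64(0.417), np.float64(0.0383)), (np.float64(-0.569), np.float64(0.0377)), (np.float64(-2.798), np.float64(0.0347)), (np.float64(2.457), np.float64(0.0365))]
now [(np.float64(1.1), np.float64(0.0357)), (np.float64(0.11), np.float64(0.0377)), (np.float64(-2.075), np.float64(0.036)), (np.float64(-3.11), np.float64(0.0362))]
notch init (np.float64(-1.677), np.float64(0.0467)) now (np.float64(-1.006), np.float64(0.0466))
A init dots [(np.float64(-2.787), np.float64(0.0369)), (np.float64(0.417), np.float64(0.0365))] now [(np.float64(-3.069), np.float64(0.0376)), (np.float64(-0.744), np.float64(0.0498)), (np.float64(1.14), np.float64(0.0363))]
ear (np.float64(-0.704), np.float64(0.0699))
ear (np.float64(-0.528), np.float64(0.0661))
ear (np.float64(-0.838), np.float64(0.0716))
ear (np.float64(-0.935), np.float64(0.0621))
earA (np.float64(-0.743), np.float64(0.0717))
earA (np.float64(-0.391), np.float64(0.0757))
earA (np.float64(-0.636), np.float64(0.0679))
```

Turned 0.69 rad; about 0.29 remain. I'll push 0.24 more, then look closely.

Emit:
move_arm(series=[0.042, -0.143, 0, 0, 0, -0.833, 0.042, -0.143, 0, 0, 0, -0.833, 0.02, -0.06, 0, 0, 0, -0.35, 0, 0, 0, 0, 0, 0, 0, 0, 0, 0, 0, 0])

```text
time: 13.2
ee_pos: [0.5618, -0.0587, 0.0473]
eef_rot: [-0.0, 0.307, 0.952, 0.0]
ft_force: [-0.8, 0.6, 0.8]
finger_gap: 0.0001
grip_force: 0.0
```

```bash
python3 fin.py; python3 - <<'E'
from h import *
import pickle,glob
a,b=pickle.load(open(sorted(glob.glob("c13*.pkl"))[-1],"rb"))
ims=[]
# rectified top views: seat plane z=.053 and ring top z=.073, 0.25mm... 60mm radius about hub
for c,h0 in((a,np.array([.5893,-.0990])),(b,np.array([.588,-.0975]))):
    for z in(.073,.053):
        P=c["intrinsics"]@np.c_[c["R"],c["t"]]
        n=300; g=np.linspace(-.075,.075,n)
        X,Y=np.meshgrid(g,g[::-1]); W=np.stack([X+h0[0],Y+h0[1],np.full_like(X,z),np.ones_like(X)],-1)@P.T
        m=(W[...,:2]/W[...,2:]).astype(np.float32)
        ims.append(cv2.remap(c["color"],m[...,0],m[...,1],cv2.INTER_CUBIC))
cv2.imwrite("pics/top.png",np.vstack([np.hstack(ims[:2]),np.hstack(ims[2:])])[:,:,::-1])
# hub centre check
E
```

```text
13.2 [ 0.56183396 -0.0586997   0.04733105] 2.5183432200076696 [-0.81161789  0.62464929  0.77020381] -1.1874018840749967
side fin dark centroid:
108 120.60185185185185 128.10185185185185
```

View pics/top.png

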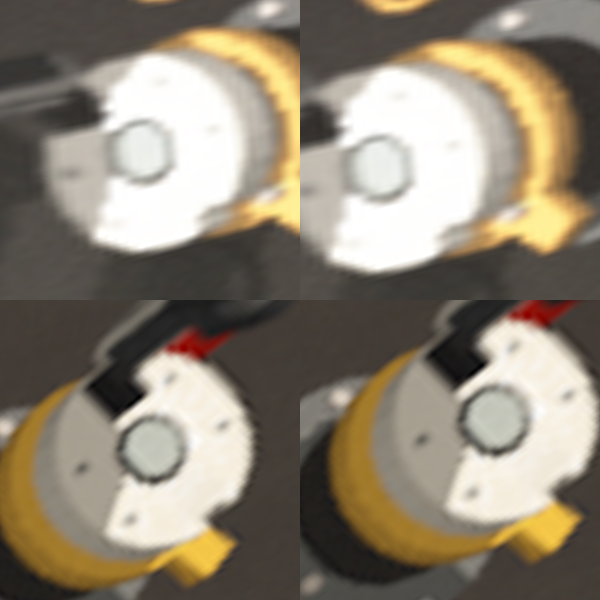

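In the rectified top views the dots give the notch at about -0.78 rad. The ear reads -0.60 from the scene view and -0.69 from the side, so I need a sharper look. I'll back off, lift, and retreat along tool -x so the wrist camera sees pin and notch from above.

Emit:
move_arm(series=[0, 0.3, 0, 0, 0, 0, 0, 0, -1, 0, 0, 0, 0, 0, -1, 0, 0, 0, -0.5, 0, -1, 0, 0, 0, -1, 0, 0, 0, 0, 0], jaw=0.3)

```text
time: 13.92
ee_pos: [0.6056, -0.0771, 0.1407]
eef_rot: [0.003, 0.305, 0.952, 0.0]
ft_force: [0.2, 0.4, -1.4]
finger_gap: 0.0556
grip_force: 0.0
```

Emit:
move_arm(series=[-1, 0, 0, 0, 0, 0, -1, 0, 0, 0, 0, 0, -1, 0, 0, 0, 0, 0, -1, 0, 0, 0, 0, 0, 0, 0, 0, 0, 0, 0])

```text
time: 14.55
ee_pos: [0.7021, -0.1482, 0.1361]
eef_rot: [-0.0, 0.306, 0.952, 0.0]
ft_force: [-1.5, 0.2, -0.9]
finger_gap: 0.0553
grip_force: 0.0
```

```bash
python3 - <<'E'
from h import *
import pickle
s=get_state();q=s["eef_rot"];print(s["time"],s["ee_pos"],2*np.arctan2(q[2],q[1]),s["finger_gap"])
w=camera("wrist");pickle.dump(w,open("w4.pkl","wb"))
k=w["intrinsics"]@(w["R"]@np.array([.59,-.098,.073])+w["t"]);k=k/k[2];print(k)
x=int(k[0]);y=int(k[1]);x0,y0=max(0,x-90),max(0,y-75);print(x0,y0)
save(w,"w4.png",(x0,y0,x0+190,y0+150),4)
E
```

```text
14.55 [ 0.70206082 -0.14818545  0.13613044] 2.518776872415602 0.05531148309789984
[233.46804415  29.97092018   1.        ]
143 0
```

View pics/w4.png

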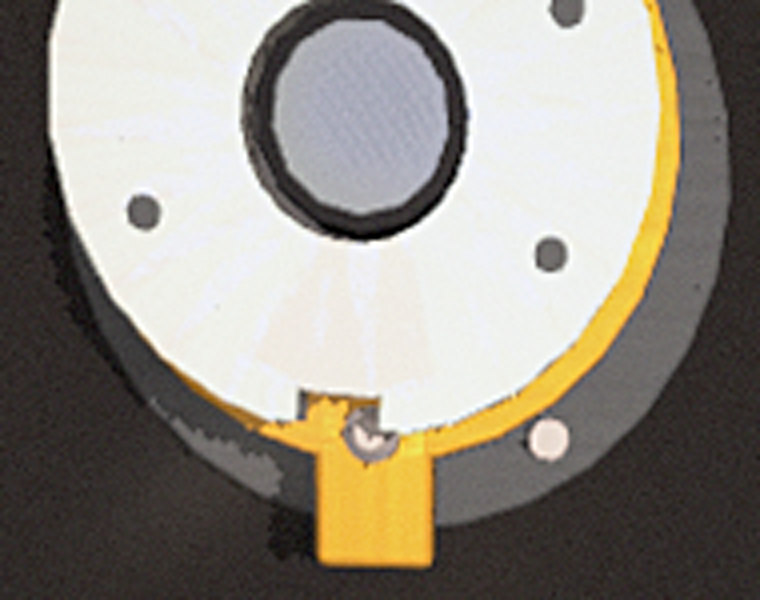

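Clear view: the notch spans columns 302–380 (inner edge at row 393), the pin's tip is at about (369,435), the ear's corners are at (318,566) and (433,566), and the glass is centred at (362,116). The notch is slightly short of the pin.

```bash
python3 - <<'E'
from h import *
import pickle
w=pickle.load(open("w4.pkl","rb"))
P=lambda u,v,z:atz(w,143+u/4,v/4,z)
h=P(361,117,.073)
def an(n,p): d=p-h; print(n,p.round(4),round(np.arctan2(d[1],d[0]),3),round(np.hypot(*d[:2]),4))
an("hub",h);an("pin",P(369,436,.060));an("ear",P(375.5,566,.053));an("earroot",P(375,470,.053));an("notch",P(340,423,.073));an("notch in",P(341,393,.073))
an("d1",P(144,212,.073));an("d2",P(551,255,.073));an("d3",P(568,10,.073))
an("e1",P(318,565,.053));an("e2",P(433,567,.053))
an("n1",P(302,393,.073));an("n2",P(380,397,.073))
E
```

```text
hub [ 0.5896 -0.0979  0.073 ] 0.0 0.0
pin [ 0.6281 -0.1276  0.06  ] -0.657 0.0487
ear [ 0.647  -0.1415  0.053 ] -0.65 0.0721
earroot [ 0.6331 -0.1309  0.053 ] -0.65 0.0547
notch [ 0.6244 -0.1291  0.073 ] -0.732 0.0468
notch in [ 0.6207 -0.126   0.073 ] -0.736 0.042
d1 [ 0.5801 -0.1349  0.073 ] -1.822 0.0382
d2 [ 0.6238 -0.0851  0.073 ] 0.358 0.0365
d3 [ 0.5965 -0.0625  0.073 ] 1.378 0.036
e1 [ 0.6405 -0.1501  0.053 ] -0.798 0.073
e2 [ 0.6535 -0.1328  0.053 ] -0.5 0.0728
n1 [ 0.6169 -0.1314  0.073 ] -0.887 0.0432
n2 [ 0.625  -0.1211  0.073 ] -0.581 0.0424
```

Pin at -0.653 and notch at -0.733, so +0.08 rad remains. Returning with the jaw shut to nudge the fin.

Emit:
move_arm(series=[1, 0, 0, 0, 0, 0, 1, 0, 0, 0, 0, 0, 1, 0, 0, 0, 0, 0, 1, 0, 0, 0, 0, 0, 1, 0, 0, 0, 0, 0], jaw=-1)

```text
time: 15.22
ee_pos: [0.5775, -0.0585, 0.1377]
eef_rot: [-0.0, 0.306, 0.952, 0.0]
ft_force: [-0.3, 0.1, -1.3]
finger_gap: 0.0
grip_force: 0.0
```

Emit:
move_arm(series=[0.54, 0, 0, 0, 0, 0, 0, 0, 0.8, 0, 0, 0, 0, 0, 0.8, 0, 0, 0, 0, 0, 0.8, 0, 0, 0, 0, 0, 0.54, 0, 0, 0])

```text
time: 15.85
ee_pos: [0.565, -0.0498, 0.0485]
eef_rot: [-0.001, 0.306, 0.952, 0.0]
ft_force: [0.6, 0.5, -1.7]
finger_gap: -0.0
grip_force: 0.0
```

Emit:
move_arm(series=[0, -0.1, 0, 0, 0, 0, 0, -0.1, 0, 0, 0, 0, 0, -0.1, 0, 0, 0, 0, 0, 0, 0, 0, 0, 0, 0, 0, 0, 0, 0, 0])

```text
time: 16.48
ee_pos: [0.5609, -0.0582, 0.0495]
eef_rot: [0.0, 0.306, 0.952, 0.0]
ft_force: [-0.1, -0.1, -0.7]
finger_gap: -0.0001
grip_force: 0.0
```

Emit:
move_arm(series=[0, 0, 0.06, 0, 0, 0, 0.017, -0.058, 0, 0, 0, -0.333, 0.017, -0.058, 0, 0, 0, -0.333, 0, 0, 0, 0, 0, 0, 0, 0, 0, 0, 0, 0])

```text
time: 17.1
ee_pos: [0.558, -0.0603, 0.0473]
eef_rot: [-0.0, 0.268, 0.963, 0.0]
ft_force: [0.1, -0.1, 0.3]
finger_gap: 0.0001
grip_force: 0.1
```

Emit:
move_arm(series=[0, 0.3, 0, 0, 0, 0, 0, 0, -1, 0, 0, 0, 0, 0, -1, 0, 0, 0, -0.5, 0, -1, 0, 0, 0, -1, 0, 0, 0, 0, 0], jaw=0.3)

```text
time: 17.73
ee_pos: [0.6031, -0.0753, 0.1407]
eef_rot: [0.003, 0.267, 0.964, 0.0]
ft_force: [0.8, -0.1, 0.6]
finger_gap: 0.0557
grip_force: 0.0
```

Emit:
move_arm(series=[-1, 0, 0, 0, 0, 0, -1, 0, 0, 0, 0, 0, -1, 0, 0, 0, 0, 0, -1, 0, 0, 0, 0, 0, 0, 0, 0, 0, 0, 0])

```text
time: 18.35
ee_pos: [0.7049, -0.1382, 0.1361]
eef_rot: [-0.0, 0.268, 0.963, 0.0]
ft_force: [-1.3, 0.7, -0.2]
finger_gap: 0.0556
grip_force: 0.0
```

```bash
python3 - <<'E'
from h import *
import pickle
s=get_state();q=s["eef_rot"];print(s["time"],s["ee_pos"],2*np.arctan2(q[2],q[1]),s["finger_gap"])
w=camera("wrist");pickle.dump(w,open("w5.pkl","wb"))
for f in("w4.pkl","w5.pkl"):
    w=pickle.load(open(f,"rb"));P=w["intrinsics"]@np.c_[w["R"],w["t"]]
    # dots and notch on the ring top: polar unwrap at z=.073
    th=np.linspace(-2.2,1.6,1521);
    def pol(r):
        X=np.stack([.5896+r*np.cos(th),-.0979+r*np.sin(th),0*th+.073,0*th+1],-1)@P.T
        m=(X[:,:2]/X[:,2:]).astype(np.float32)
        return cv2.remap(cv2.cvtColor(w["color"],cv2.COLOR_RGB2GRAY),m[:,:1],m[:,1:],cv2.INTER_LINEAR)[:,0].astype(float)
    d=np.mean([pol(r) for r in(.0365,.037,.0375)],0)
    n=np.mean([pol(r) for r in(.0435,.0445,.0455)],0)
    for nm,v in(("dots",d),("notch",n)):
        k=v<170; e=np.flatnonzero(np.diff(np.r_[0,k.astype(int),0]))
        print(f,nm,[(round(th[i],3),round(th[min(j,1520)-1],3)) for i,j in zip(e[::2],e[1::2]) if j-i>8])
E
```

```text
18.35 [ 0.7049284  -0.13817131  0.13606564] 2.5989498386138443 0.055566276725809875
w4.pkl dots [(np.float64(-1.888), np.float64(-1.773)), (np.float64(0.295), np.float64(0.427)), (np.float64(1.327), np.float64(1.597))]
w4.pkl notch [(np.float64(-0.903), np.float64(-0.83)), (np.float64(-0.723), np.float64(-0.595)), (np.float64(1.327), np.float64(1.597))]
w5.pkl dots [(np.float64(-1.82), np.float64(-1.698)), (np.float64(0.367), np.float64(0.498)), (np.float64(1.402), np.float64(1.597))]
w5.pkl notch [(np.float64(-0.83), np.float64(-0.793)), (np.float64(-0.715), np.float64(-0.658)), (np.float64(-0.608), np.float64(-0.525)), (np.float64(1.435), np.float64(1.597))]
```

The ring turned 0.072 rad and the notch is now about -0.665 against the pin's -0.653: under 1 mm off. Next: straddle the hub with the fingers at 90° to the fin and come down over the axis.

Emit:
move_arm(series=[0, 0, 0, 0, 0, 0.9, 1, -0.3, 0, 0, 0, 0, 1, -0.3, 0, 0, 0, 0, 1, -0.3, 0, 0, 0, 0, 0.87, -0.36, 0, 0, 0, 0])

```text
time: 19.02
ee_pos: [0.5868, -0.096, 0.1377]
eef_rot: [-0.0, 0.319, 0.948, 0.0]
ft_force: [0.5, -0.6, 0.6]
finger_gap: 0.0553
grip_force: 0.0
```

Emit:
move_arm(series=[0, 0, 0.9, 0, 0, 0, 0, 0, 0.9, 0, 0, 0, 0, 0, 0.5, 0, 0, 0, 0, 0, 0.2, 0, 0, 0, 0, 0, 0, 0, 0, 0])

```text
time: 19.65
ee_pos: [0.5888, -0.0975, 0.0626]
eef_rot: [0.0, 0.319, 0.948, 0.0]
ft_force: [0.4, 0.1, 0.1]
finger_gap: 0.0553
grip_force: 0.0
```

```bash
python3 - <<'E'
from h import *
import pickle
s=get_state();q=s["eef_rot"];print(s["time"],s["ee_pos"],2*np.arctan2(q[2],q[1]),s["finger_gap"],s["ft_force"])
yaw=2*np.arctan2(q[2],q[1])
d=np.array([.5896,-.0979])-s["ee_pos"][:2];print("tool dx,dy",d@[np.cos(yaw),np.sin(yaw)],d@[np.sin(yaw),-np.cos(yaw)])
w=camera("wrist")
im=w["color"];Z=w["range_z"]
# fingertip height: points in the scan within 45 mm of axis and above .078
K=np.linalg.inv(w["intrinsics"]);v,u=np.mgrid[0:420,0:560]
C=np.stack([u,v,np.ones_like(u)],-1)@K.T*Z[...,None];X=(C-w["t"])@w["R"]
for n,c in(("scene",camera("scene")),("side",camera("side"))):
    C=np.stack([u,v,np.ones_like(u)],-1)@np.linalg.inv(c["intrinsics"]).T*c["range_z"][...,None];X=(C-c["t"])@c["R"]
    m=(np.hypot(X[...,0]-.5896,X[...,1]+.0979)<.05)&(X[...,2]>.076)&(X[...,2]<.14)&(c["range_z"]>0)
    hst=np.histogram(X[m][:,2],bins=np.arange(.076,.141,.004))[0];print(n,hst)
    pr=c["intrinsics"]@(c["R"]@s["ee_pos"]+c["t"]);print(pr[:2]/pr[2])
    cv2.imwrite("pics/x_%s.png"%n,c["color"][:,:,::-1])
E
```

```text
19.65 [ 0.58878053 -0.09745824  0.06263666] 2.492042309665213 0.05532171803019251 [0.38959606 0.05109776 0.14215555]
tool dx,dy -0.0009197731800303028 0.00014384080041710063
scene [172   4   3   2   0   0   5  18  18  24  26  24  25  27  29  22]
[243.31796874 213.35537875]
side [69 17 23 16  0  0  8 18 21 31 31 29 18 30 20 19]
[333.3166344  230.70669494]
```

Aligned within 1 mm, and the depth shows the tips at z≈0.101, so contact should come at reported z≈0.035 and home at about 0.027. Going down gently.

Emit:
move_arm(series=[-0.03, 0, 0.3, 0, 0, 0, 0, 0, 0.3, 0, 0, 0, 0, 0, 0.1, 0, 0, 0, 0, 0, 0, 0, 0, 0, 0, 0, 0, 0, 0, 0])

```text
time: 20.42
ee_pos: [0.5895, -0.0982, 0.0415]
eef_rot: [0.0, 0.319, 0.948, 0.0]
ft_force: [1.4, -0.1, 0.2]
finger_gap: 0.0551
grip_force: 0.0
```

Emit:
move_arm(series=[0, 0, 0.05, 0, 0, 0, 0, 0, 0.05, 0, 0, 0, 0, 0, 0.05, 0, 0, 0, 0, 0, 0.05, 0, 0, 0, 0, 0, 0, 0, 0, 0])

```text
time: 21.05
ee_pos: [0.5893, -0.0981, 0.0353]
eef_rot: [-0.0, 0.319, 0.948, 0.0]
ft_force: [-0.2, -0.2, -0.1]
finger_gap: 0.0554
grip_force: 0.0
```

Emit:
move_arm(series=[0, 0, 0.04, 0, 0, 0, 0, 0, 0.04, 0, 0, 0, 0, 0, 0.04, 0, 0, 0, 0, 0, 0, 0, 0, 0, 0, 0, 0, 0, 0, 0])

```text
time: 21.68
ee_pos: [0.5894, -0.0982, 0.0317]
eef_rot: [0.0, 0.319, 0.948, 0.0]
ft_force: [-1.5, -0.2, 2.9]
finger_gap: 0.0554
grip_force: 1.5
```

Contact at about 0.032. Continuing down in small steps.

Emit:
move_arm(series=[0, 0, 0.04, 0, 0, 0, 0, 0, 0.04, 0, 0, 0, 0, 0, 0.04, 0, 0, 0, 0, 0, 0, 0, 0, 0, 0, 0, 0, 0, 0, 0])

```text
time: 22.3
ee_pos: [0.5894, -0.0981, 0.028]
eef_rot: [-0.0, 0.319, 0.948, 0.0]
ft_force: [-0.5, -0.4, 1.3]
finger_gap: 0.0554
grip_force: 0.8
```

Emit:
move_arm(series=[0, 0, 0.04, 0, 0, 0, 0, 0, 0.04, 0, 0, 0, 0, 0, 0.04, 0, 0, 0, 0, 0, 0, 0, 0, 0, 0, 0, 0, 0, 0, 0])

```text
time: 22.92
ee_pos: [0.5895, -0.0982, 0.0275]
eef_rot: [0.001, 0.319, 0.948, -0.0]
ft_force: [-8.2, 2.4, 24.9]
finger_gap: 0.0559
grip_force: 11.9
```

```bash
cat > ht.py <<'E'
from h import *
import pickle
v,u=np.mgrid[0:420,0:560]
def cloud(c):
    C=np.stack([u,v,np.ones_like(u)],-1)@np.linalg.inv(c["intrinsics"]).T*c["range_z"][...,None]
    return (C-c["t"])@c["R"]
def rep(n,c):
    X=cloud(c);r=np.hypot(X[...,0]-.5896,X[...,1]+.0979);th=np.arctan2(X[...,1]+.0979,X[...,0]-.5896)
    ok=(c["range_z"]>0)&(X[...,2]<.08)&(X[...,2]>.05)
    m=ok&(r>.024)&(r<.045)&(c["color"].sum(2)>330)
    out=[np.median(X[m&(np.abs(th-k)<.4)][:,2]).round(4) if (m&(np.abs(th-k)<.4)).sum()>5 else None for k in(-2.6,-1.8,-1,-.2,.6,1.4)]
    print(n,"ring sectors",out,"hub",np.median(X[ok&(r<.012)][:,2]).round(4))
if __name__=="__main__":
    a,b=pickle.load(open("c0.pkl","rb"));rep("scene0",a);rep("side0",b)
    print(get_state()["ft_force"])
    rep("scene",camera("scene"));rep("side",camera("side"))
E
python3 ht.py
```

```text
scene0 ring sectors [np.float64(0.0755), np.float64(0.0756), np.float64(0.0757), np.float64(0.0744), np.float64(0.0741), np.float64(0.0745)] hub 0.0758
side0 ring sectors [np.float64(0.0742), np.float64(0.0745), np.float64(0.0748), np.float64(0.0746), np.float64(0.0747), np.float64(0.0746)] hub 0.0753
[-8.19821005  2.4093299  24.94471944]
scene ring sectors [np.float64(0.0679), np.float64(0.0673), np.float64(0.067), np.float64(0.0676), np.float64(0.0667), np.float64(0.0669)] hub 0.0764
side ring sectors [np.float64(0.0671), np.float64(0.0667), np.float64(0.0664), np.float64(0.0659), None, np.float64(0.067)] hub 0.0757
```

The ring's top fell by about 8 mm evenly in all sectors, so it is home and level. Lifting straight off.

Emit:
move_arm(series=[0, 0, -0.1, 0, 0, 0, 0, 0, -0.2, 0, 0, 0, 0, 0, -0.6, 0, 0, 0, 0, 0, -1, 0, 0, 0, 0, 0, -1, 0, 0, 0])

```text
time: 23.65
ee_pos: [0.5891, -0.0981, 0.1119]
eef_rot: [-0.001, 0.319, 0.948, 0.0]
ft_force: [-0.2, 0.5, -0.6]
finger_gap: 0.0556
grip_force: 0.0
```

Emit:
move_arm(series=[0, 0, -0.8, 0, 0, 0, 0, 0, 0, 0, 0, 0, 0, 0, 0, 0, 0, 0, 0, 0, 0, 0, 0, 0, 0, 0, 0, 0, 0, 0])

```text
time: 24.28
ee_pos: [0.589, -0.098, 0.1346]
eef_rot: [-0.001, 0.319, 0.948, 0.0]
ft_force: [0.4, -0.0, 0.3]
finger_gap: 0.0555
grip_force: 0.0
```

```bash
python3 ht.py
```

```text
scene0 ring sectors [np.float64(0.0755), np.float64(0.0756), np.float64(0.0757), np.float64(0.0744), np.float64(0.0741), np.float64(0.0745)] hub 0.0758
side0 ring sectors [np.float64(0.0742), np.float64(0.0745), np.float64(0.0748), np.float64(0.0746), np.float64(0.0747), np.float64(0.0746)] hub 0.0753
[ 0.38759453 -0.03112242  0.25804152]
scene ring sectors [np.float64(0.0678), np.float64(0.0673), np.float64(0.0668), np.float64(0.0672), np.float64(0.0665), np.float64(0.0673)] hub 0.0762
side ring sectors [np.float64(0.0663), np.float64(0.0665), np.float64(0.0666), np.float64(0.0667), np.float64(0.067), np.float64(0.0667)] hub 0.0754
```

The ring stays down by about 8 mm, level, and the robot is clear.

```bash
python3 -c "
from workcell import *
print(close_job())"
```

```text
the job is handed in; nothing more can be done
None
```

The ring was turned until its notch stood over the pin and pressed home; depth readings show it level and about 8 mm lower, the arm is clear of it, and the job was handed in at about 24 s (no verdict came back, and I did not re-measure the bystanders).

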